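Nest a clog sole in the drilling fixture and clamp it

TASK

Get the left-foot wooden clog sole ready for drilling: make sure the toggle clamp on the drilling fixture is swung open, lay the sole in the foot-shaped nest the way round that matches it and press it fully home against its sprung jaws while the clamp is still open. Then swing the clamp over so that its pad bears on the heel, and leave everything else on the bench where it is.

Things in the scene. Friction and masses are not known exactly. Their poses are not given: they have to be found in the camera images.
- left_sole: The work: flat child's clog sole of pale wood, left foot, 160 mm long (x -80 heel to +80 toe), 24 mm thick, about 150 g. Widest at the ball, y -35 to +29 mm; heel y -21 to +22; waist (x -18 to 22 mm) has parallel sides at y -16 and +24, 40 mm apart: the place to grasp. Origin at the underside; x points to the toe, y to the little-toe side, z up (always starts flat, this way up)
- sole_waist (a point): Middle of the sole's waist on its top face: (2, 4, 24) mm in the sole's frame; frame parallel to the sole's
- sole_toe (a point): Point at the tip of the sole's toe, half its thickness up: (80, -12, 12) mm in the sole's frame
- fixture: Drilling fixture screwed to the bench: aluminium plate 262 x 116 mm (x -155 to 107, y -58 to 58), 12 mm thick, carrying a black rim shaped like the left sole (the nest) and a toggle clamp behind its heel. Origin under the plate; x points to the nest's toe end, y to the little-toe side. A seated sole's axes coincide with the fixture's and its origin lies at (0, 0, 12) mm
- nest (a point): Nest floor, where the sole's origin belongs: (0, 0, 12) mm in the fixture. Rim 10 mm high, leaning out 20 degrees: 1.5 mm play at the floor, 5 at the top; open beside the waist. Leaning sprung jaws, 13 mm high, at toe and heel stand 3 mm into the outline: laid in, the sole stays 3 to 5 mm proud; 5 to 10 N at mid top presses it home and it stays. Home, its top is 36 mm over the bench
- clamp (a joint): Toggle clamp angle, rad: 0 closed (arm level over the heel), growing as the arm swings up, to a stop at 1.75. Starts anywhere; stays where left (stiff, 0.45 N m). Below about 1.0 the arm blocks the sole's way. An L on a hinge: handle at right angles to the arm, upright when closed, lying away from the nest when open. Push the handle away from the nest to open, the arm over and down to close
- clamp_hinge (a point): Hinge axis of the clamp, (-128, 0, 60) mm in the fixture's frame, frame parallel to the fixture's; the axis runs along y
- handle_tip (a point): Free end of the clamp's round black handle, 18 mm thick, 95 mm from the hinge; closed it is straight above the hinge
- bar_tip (a point): Top of the clamp's arm above its pad, 68 mm from the hinge along the arm, 6 mm above its middle line; a steel bar 20 mm wide, 12 thick, ending 77 mm from the hinge. Below hangs a sprung rubber pad, 20 mm across, its face 26 mm under the middle line; on a seated sole the last 0.04 rad of closing squeeze its spring (3.5 N). Closing takes about 10 N here
- right_sole: the other sole of the pair (right foot): mirror image of the left one in y, same size and wood; it does not fit the nest. Bystander
- hammer: cobbler's hammer lying at the far edge of the bench; bystander
- screwdriver: screwdriver lying near the robot; bystander
- brush: brush lying at the far edge; bystander
- glue_jar: glue jar, 66 mm across, 85 mm tall; bystander
- tack_tin: flat tin of tacks, 60 mm across, 40 mm tall; bystander
- pincers: pincers, 165 mm long, lying near the robot; bystander
Things that resemble listed ones, but are neither listed nor needed, are in the scene too. What is shaped like the left_sole but green or red is not meant.

How it is judged:
By the outcome, as a careful person would: the job done as asked, in the order asked, and still so for the second after the job is handed in, with the robot touching nothing.
It also fails if it takes over 72 s, if anything falls off the work surface, if the arm or the gripper's body presses on something with over 40 N, if the wrist force passes 120 N, or if a joint passes its speed limit or range.

ROBOT

A 6-joint arm with a two-finger parallel gripper is mounted at the origin on the work surface. World frame = base frame: x ahead of the robot, y to its left, z up, the work surface at z = 0. Lengths are in mm, angles in rad, forces in N, time in s.
With the tool pointing down it reaches from about 425 to 1125 mm from the base axis. Payload 14.9 kg.
Tool frame: the origin (TCP) lies midway between the tips of the shut fingers; the grasp point (between the pads) lies grip_depth behind it (grip_depth is the distance from the TCP to the grasp point, in mm); z points along the fingers, y is the line along which they close (so a half turn about z gives the same grasp; the last joint's range is limited). The gripper opens to 91 mm and grips with 3 to 60 N. Pads are 32 mm wide; open, the fingers measure 118 mm over their backs; the gripper's body (76 mm by 178 mm) begins 60 mm behind the grasp point.
Start: joints at [-1.137, 0.379, 1.734, -0, 1.028, -0.033], TCP at [315.02, -625.124, 213.932] pointing down, gripper open.
Joint ranges: [-2.77, 2.77], [-0.74, 2.19], [0, 2.66], [-1.06, 4.2], [0.31, 2.87], [-3.08, 3.08]. Speed limits (rad/s): [1.89, 1.89, 2.39, 3.14, 3.14, 3.14].

INTERFACE

Orientations are given as a 3x3 rotation matrix whose columns are the frame's x, y, z axes.
In Python, from workcell import * gives the robot as it stands.
- The arm moves only by the shell command python3 -m pendant 'ROWS' [FORCE]. ROWS is JSON, one flat list of numbers, 7 for each row, row after row: the turn, a rotation vector about the tool's x, y, z in degrees, then the shift along the tool's x, y, z in cm, then the closure, from -1 (fully open) to 1 (shut). In form: [ax, ay, az, dx, dy, dz, gripper, ax, ay, az, dx, dy, dz, gripper, ...]. A call has exactly 8 rows; each row shifts and turns the commanded pose from where the row before left it, along the tool's axes as they then stand; what a row does not reach is not made up. A row lasts 1/12 s, in which the tool goes at most 41.7 mm and 7.16 degrees, less where a joint would pass 70% of its speed; a pose out of reach is approached as far as the arm can. A call with a gripper value outside its range is refused whole. The fingers move at their own pace and stop on an object; FORCE is the grip in N (left out, the last holds). Time passes only in rows, so rows that do not move let the fingers close, or fill a call up. It gives the time, the measured TCP pose, the force, the opening and the grip force at its end, in the units of the state.
- get_obs(): the state, without advancing time (a new reading comes with each control period).
- camera(name): name is "scene" or "top" or "wrist"; returns (picture, depth): 480x640x3 uint8, red, green, blue; 480x640 float32, mm along the optical axis (not along the pixel's ray), 0 where there is no reading.
- get_calibration(name): a dict with "mtx" (3x3 intrinsics, pixels), "R" (3x3) and "t" (3): a world point X has camera coordinates R X + t. Camera axes: x right, y down, z forward; pixel columns grow to the right and rows downward; lengths in mm; the calibration is good to about 2 mm. A picture is of the moment at which its call begins: read the wrist's pose just before it. get_calibration takes no time and is no camera call; for the wrist camera it gives the pose at the moment of the call.
- close_job(): hands the job in; it is judged then, once.
The state is a dict: "t": time; "joint_positions": joint angles; "qvel": joint speeds; "tau": joint torques, N m; "tcp_pos": TCP position; "tcp_rot": TCP orientation; "ft_force": force on the tool from outside, world axes, zero at the start; "torque": the same for the moment, N m; "grip_width": opening from 0.0 (shut) to 1.0 (fully open); "gripper_force": force on a finger pad.
Only numpy, scipy, OpenCV 4.12 (cv2) and the standard library are available. Lean on these libraries where they do the work, as an engineer would, in place of code of your own. Each camera call takes 0.05 s, during which the arm holds its last target. There are 200 camera calls.

## Working session

There is one attempt and no reset: what is moved stays moved. The work goes in short steps, Python scripts to look and compute and a shell command to move; the robot and the scene stay as the last step left them, time stands still between calls to the robot, and variables do not carry over. Pictures are saved under pics/ and viewed, at most 10 in all, crops included, and the job is handed in when it is done.

```bash
mkdir -p pics
cat > h.py <<'E'
from workcell import *
import numpy as np, cv2
def snap(n,f):
    p,d=camera(n); cv2.imwrite('pics/'+f+'.png',p[:,:,::-1]); np.savez('pics/'+f+'.npz',p=p,d=d,**{k:get_calibration(n)[k] for k in('mtx','R','t')}); return p,d
def world(f,u,v,z=None):
    # world pt of pixel from depth (or on plane z)
    a=np.load('pics/'+f+'.npz'); r=np.linalg.inv(a['mtx'])@[u,v,1.]
    R,t=a['R'],np.ravel(a['t'])
    if z is None: return R.T@(r*a['d'][int(v),int(u)]-t)
    c=-R.T@t; w=R.T@r; return c+w*(z-c[2])/w[2]
def cloud(f):
    a=np.load('pics/'+f+'.npz'); v,u=np.mgrid[:480,:640]
    r=np.stack([u,v,np.ones_like(u)],-1)@np.linalg.inv(a['mtx']).T
    return (r*a['d'][...,None]-np.ravel(a['t']))@a['R']
E
python3 - <<'E'
from h import *
snap('top','top0'); snap('scene','scene0'); o=get_obs(); print(o)
E
```

```text
{'t': 0.1, 'joint_positions': array([-1.13729520e+00,  3.79359935e-01,  1.73469669e+00, -4.69901742e-05,
        1.02849293e+00, -3.33031220e-02]), 'qvel': array([-0.00039844, -0.00158726, -0.00149176,  0.00163739, -0.0002744 ,
        0.00050061]), 'tau': array([ 2.45282186e-03, -7.65046835e+01, -4.35294986e+01,  6.53072563e-02,
        3.97836522e-02, -1.28826349e-05]), 'tcp_pos': array([ 314.8649105 , -624.80783214,  213.36390412]), 'tcp_rot': array([[ 8.93000120e-01,  4.50056211e-01, -4.38472648e-04],
       [ 4.50056425e-01, -8.92999714e-01,  8.51483265e-04],
       [-8.34061738e-06, -9.57712090e-04, -9.99999541e-01]]), 'ft_force': array([-0.88330541,  0.38431811,  0.32802482]), 'torque': array([0.06461228, 0.0584519 , 0.00023169]), 'gripper_force': 0.0, 'grip_width': 1.0045202450345305}
```

View pics/top0.png

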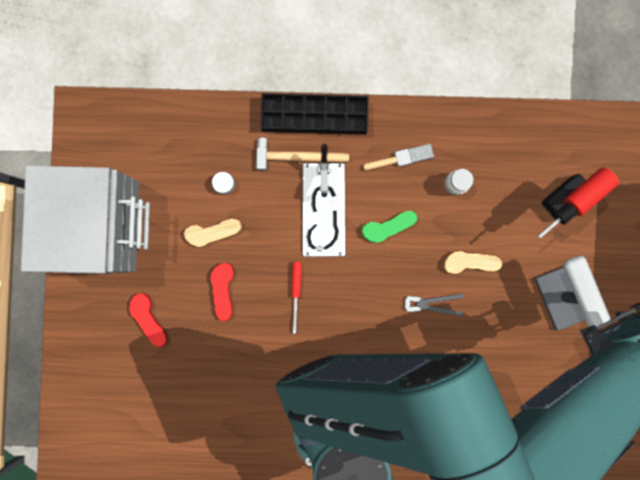

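View pics/scene0.png

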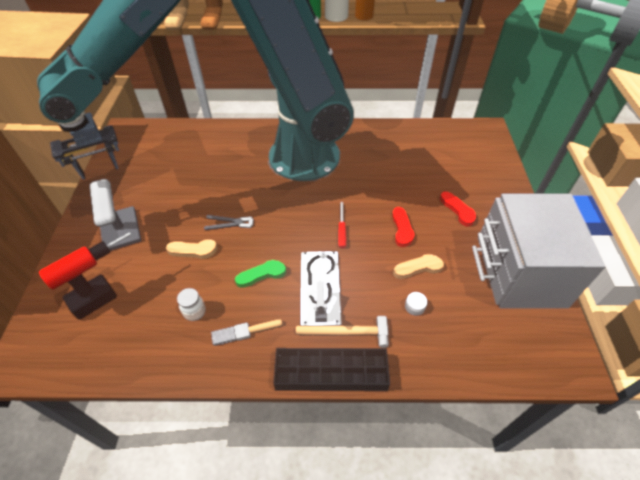

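Pale candidates in the top view: A at (212,232), B at (474,262). The green sole (390,226) and red ones (222,290), (148,320) are excluded by colour. The fixture is at (324,210). Next I check which pale sole is the left one by close crop and template fit.

```bash
cat >> h.py <<'E'
from scipy.optimize import minimize
T=np.array([(-80,0),(-74,-14),(-60,-21),(-45,-20),(-18,-16),(22,-16),(38,-31),(50,-35),(65,-30),(77,-20),(80,-12),(76,8),(62,24),(48,29),(22,24),(-18,24),(-45,22),(-60,22),(-74,15)],float)
def fitsole(P,mir):
    "P: Nx2 world points of mask on the sole top; returns IoU, x,y,yaw"
    c=P.mean(0); s=1.0; N=260
    m=np.zeros((N,N),np.uint8); q=np.round((P-c)/s+N/2).astype(int); q=q[((q>=0)&(q<N)).all(1)]; m[q[:,1],q[:,0]]=1
    m=cv2.morphologyEx(m,cv2.MORPH_CLOSE,np.ones((7,7),np.uint8))
    t=T*[1,-1] if mir else T
    def f(p):
        a=p[2]/50; R=np.array([[np.cos(a),-np.sin(a)],[np.sin(a),np.cos(a)]])
        g=np.zeros((N,N),np.uint8); cv2.fillPoly(g,[np.round(((t@R.T+p[:2])/s+N/2)*16).astype(np.int32)],1,shift=4)
        return -(g&m).sum()/(g|m).sum()
    b=min((minimize(f,[0,0,50*a],method='Nelder-Mead',options=dict(initial_simplex=np.array([0,0,50*a])+np.vstack([np.zeros(3),12*np.eye(3)]))) for a in np.arange(0,6.28,.39)),key=lambda r:r.fun)
    return -b.fun,b.x[:2]+c,(b.x[2]/50+np.pi)%(2*np.pi)-np.pi
def palemask(p): 
    h=cv2.cvtColor(p,cv2.COLOR_RGB2HSV); return (h[...,0]>10)&(h[...,0]<28)&(h[...,1]>50)&(h[...,2]>170)
E
python3 - <<'E'
from h import *
a=np.load('pics/top0.npz');p=a['p'];W=cloud('top0')
m=palemask(p)
n,l,st,_=cv2.connectedComponentsWithStats(m.astype(np.uint8))
for i in range(1,n):
    if st[i,4]>300 and st[i,0]>170:
        v,u=np.where(l==i); z=np.median(W[v,u,2])
        P=np.array([world('top0',x+dx,y+dy,24)[:2] for x,y in zip(u,v) for dx in(-.33,0,.33) for dy in(-.33,0,.33)])
        print(st[i],z,[fitsole(P,k) for k in(0,1)])
c=[cv2.resize(p[y-40:y+40,x-40:x+40],(260,260),interpolation=cv2.INTER_CUBIC) for x,y in((212,232),(474,262))]+[cv2.resize(p[140:270,284:364],(260,422),interpolation=cv2.INTER_CUBIC)]
im=np.zeros((422,780,3),np.uint8)
for i,k in enumerate(c): im[:k.shape[0],260*i:260*i+260]=k
cv2.imwrite('pics/c1.png',im[:,:,::-1])
# plate: bright pts z~12
f=(p.min(-1)>150)&(abs(W[...,2]-12)<8); f[:, :295]=0; f[:,350:]=0
n,l,st,_=cv2.connectedComponentsWithStats(f.astype(np.uint8)); i=1+st[1:,4].argmax(); v,u=np.where(l==i)
P=np.array([world('top0',x,y,12)[:2] for x,y in zip(u,v)],np.float32); print(cv2.minAreaRect(P))
for q in [(324,150),(324,157),(324,165),(324,175),(324,185),(324,190)]: print(q,world('top0',*q).round(),world('top0',*q,12).round())
E
```

```text
[266 151  55  10 467] 22.333266640072775 [(np.float64(-0.0), array([805.21096377, 218.13164965]), np.float64(-1.3319684781565593)), (np.float64(-0.0), array([841.81882053, 157.57527557]), np.float64(2.1111111111111116))]
[184 218  58  29 974] 23.074485286749294 [(np.float64(-0.0), array([629.01118384, 402.75375303]), np.float64(-0.9811111111111113)), (np.float64(-0.0), array([641.45562828, 390.30930859]), np.float64(-1.0533333333333328))]
[445 251  58  23 973] 21.8779297888187 [(np.float64(-0.0), array([ 589.20252329, -392.15743763]), np.float64(-1.0766666666666667)), (np.float64(-0.0), array([ 462.07156426, -238.81499322]), np.float64(0.08303019526156286))]
((611.1940307617188, 69.59361267089844), (264.11517333984375, 118.69888305664062), 1.4569300413131714)
(324, 150) [755.  75. 138.] [780.  73.  12.]
(324, 157) [741.  74. 116.] [760.  73.  12.]
(324, 165) [725.  73.  80.] [737.  72.  12.]
(324, 175) [698.  73.  78.] [709.  72.  12.]
(324, 185) [667.  72. 104.] [680.  71.  12.]
(324, 190) [654.  72. 104.] [666.  71.  12.]h.py:26: RuntimeWarning: overflow encountered in scalar negative
  return -(g&m).sum()/(g|m).sum()
```

View pics/c1.png

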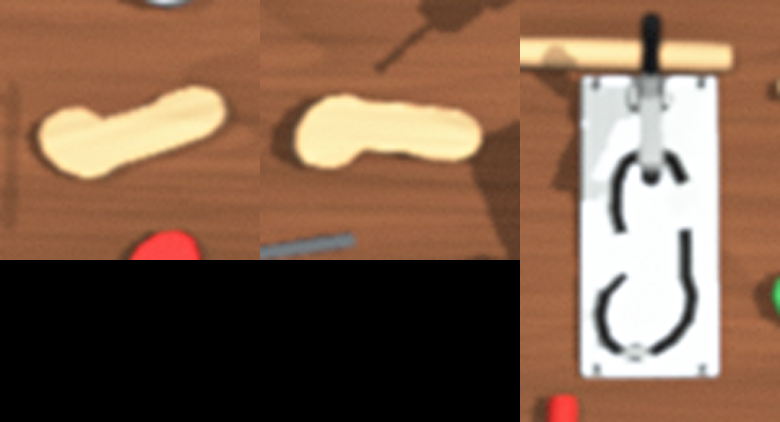

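Crop shows: the nest has its toe toward the robot and ball bulge to the image left. Sole A (left panel) bulges to the right of its toe direction, so it is the left sole. B is its mirror image (right sole). The clamp arm is half up, at roughly 0.5 rad, so it needs opening.

```bash
sed -i 's/return -(g&m).sum()\/(g|m).sum()/return -float((g\&m).sum())\/float((g|m).sum())/' h.py
cat >> h.py <<'E'
def go(x,y,z,yaw=None):
    "cm in tool axes from the present tool pose to the target TCP, and the yaw turn about tool z (deg) to bring tool x to yaw"
    o=get_obs(); R=o['tcp_rot']; d=R.T@(np.array([x,y,z])-o['tcp_pos'])/10
    cur=np.degrees(np.arctan2(R[1,0],R[0,0])); print('shift cm',d.round(2),'yaw',cur.round(1),'az',None if yaw is None else -((yaw-cur+180)%360-180),'tilt',R[:,2].round(4))
E
python3 - <<'E'
from h import *
import workcell; print([k for k in dir(workcell) if k[0]!='_'], getattr(workcell,'grip_depth',None))
a=np.load('pics/top0.npz');p=a['p']
n,l,st,_=cv2.connectedComponentsWithStats(palemask(p).astype(np.uint8))
for i in range(1,n):
    if st[i,4]>900 and st[i,0]>170:
        v,u=np.where(l==i)
        P=np.array([world('top0',x+dx,y+dy,24)[:2] for x,y in zip(u,v) for dx in(-.33,0,.33) for dy in(-.33,0,.33)])
        print(st[i],[fitsole(P,k) for k in(0,1)])
go(560,71,300,0)
E
```

```text
['MotionError', 'camera', 'close_job', 'get_calibration', 'get_obs', 'grip_depth'] 18.8
[184 218  58  29 974] [(np.float64(0.9250818598559266), array([540.72754329, 378.19769389]), np.float64(1.8754765602798367)), (np.float64(0.8140946247213278), array([540.21140876, 382.82488916]), np.float64(-1.3791025113248487))]
[445 251  58  23 973] [(np.float64(0.8125076942016496), array([ 471.19174903, -349.50199521]), np.float64(-1.4751429368490312)), (np.float64(0.9054211411566826), array([ 471.80740694, -352.7140567 ]), np.float64(1.5454343753159279))]
shift cm [ 53.21 -51.11  -8.62] yaw 26.7 az 26.74730414968633 tilt [-4.e-04  9.e-04 -1.e+00]
```

```bash
python3 -m pendant '[0,0,6.7,0,0,-2.15,1, 0,0,6.7,0,0,-2.15,1, 0,0,6.7,0,0,-2.15,1, 0,0,6.7,0,0,-2.15,1, 0,0,0,1.36,-3.87,0,1, 0,0,0,1.36,-3.87,0,1, 0,0,0,1.36,-3.87,0,1, 0,0,0,1.36,-3.87,0,1]' 20
python3 -m pendant '[0,0,0,1.36,-3.87,0,1, 0,0,0,1.36,-3.87,0,1, 0,0,0,1.36,-3.87,0,1, 0,0,0,1.36,-3.87,0,1, 0,0,0,1.36,-3.87,0,1, 0,0,0,1.36,-3.87,0,1, 0,0,0,1.36,-3.87,0,1, 0,0,0,1.36,-3.87,0,1]'
python3 -m pendant '[0,0,0,1.36,-3.87,0,1, 0,0,0,1.36,-3.87,0,1, 0,0,0,1.36,-3.87,0,1, 0,0,0,1.36,-3.87,0,1, 0,0,0,1.36,-3.87,0,1, 0,0,0,1.36,-3.87,0,1, 0,0,0,0,0,0,1, 0,0,0,0,0,0,1]'
python3 - <<'E'
from h import *
snap('wrist','w1'); go(700,71,200,0); print(get_obs()['t'])
E
```

```text
t: 0.77
tcp_pos: [369.6, -468.6, 299.6]
tcp_rot: [[1.0, -0.002, -0.0], [-0.002, -1.0, 0.0], [-0.0, -0.0, -1.0]]
ft_force: [0.9, -0.6, 0.5]
grip_width: 0.445
gripper_force: 0.0
t: 1.43
tcp_pos: [478.7, -158.9, 299.9]
tcp_rot: [[1.0, -0.001, 0.0], [-0.001, -1.0, 0.0], [0.0, -0.0, -1.0]]
ft_force: [1.4, -1.0, -0.8]
grip_width: 0.001
gripper_force: 0.0
t: 2.1
tcp_pos: [560.5, 72.9, 299.5]
tcp_rot: [[1.0, 0.002, -0.001], [0.002, -1.0, -0.0], [-0.001, 0.0, -1.0]]
ft_force: [-0.3, -1.8, -0.2]
grip_width: 0.0
gripper_force: 0.0
shift cm [13.99  0.07  9.93] yaw 0.0 az 0.03259416411358984 tilt [-9.e-04 -2.e-04 -1.e+00]
2.15
```

View pics/w1.png

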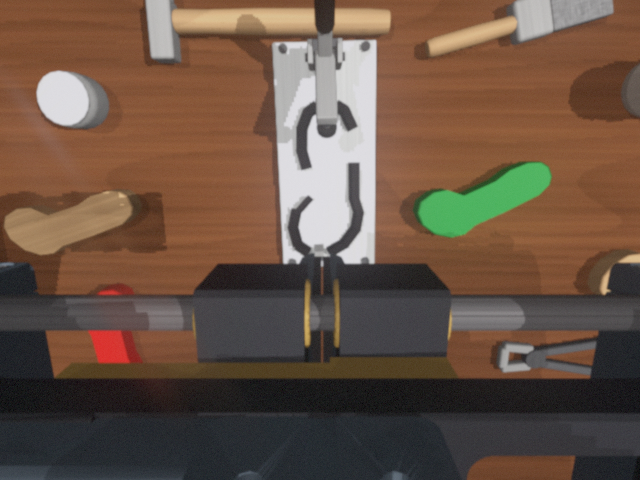

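The wrist view shows the plate's far edge at row ~42, edges at columns 273..377, bar tip at (326,128), handle at (324,10), and the hammer handle under the clamp handle. Now measure.

```bash
cat > m.py <<'E'
from h import *
def plate(f,rows):
    a=np.load('pics/'+f+'.npz');p=a['p'].astype(int)
    W=cloud(f); m=(abs(W[...,2]-12)<5)&(p.min(-1)>90)&(p.max(-1)-p.min(-1)<40)
    L=[];Rr=[]
    for v in rows:
        u=np.where(m[v,200:450])[0]+200
        if len(u)>20: L.append(world(f,u[0]-.5,v,12)[:2]); Rr.append(world(f,u[-1]+.5,v,12)[:2])
    L,Rr=np.array(L),np.array(Rr)
    for E in(L,Rr): 
        k=np.polyfit(E[:,0],E[:,1],1); r=E[:,1]-np.polyval(k,E[:,0]); g=abs(r)<2; k=np.polyfit(E[g,0],E[g,1],1); print('edge y at x=587:',np.polyval(k,587).round(1),'slope deg',np.degrees(np.arctan(k[0])).round(2),'sd',r[g].std().round(2),g.sum())
    print('far edge x',[world(f,u,np.where(m[:,u])[0][0]-.5,12)[:2].round(1) for u in range(285,370,12)],'near',[world(f,u,np.where(m[:,u])[0][-1]+.5,12)[:2].round(1) for u in (287,291,366,370)], 'z',np.median(W[m][:,2]))
E
python3 - <<'E'
from m import *
plate('w1',range(60,255,4))
for q in [(326,128),(326,118),(326,100),(326,80),(324,50),(324,25),(324,8),(300,20),(370,20)]: print(q,world('w1',*q).round(1))
E
```

```text
edge y at x=587: 123.2 slope deg 1.52 sd 0.34 49
edge y at x=587: 7.9 slope deg 1.53 sd 0.35 49
far edge x [array([739.7, 112.1]), array([739.8,  98.9]), array([711.1,  85.8]), array([638.5,  72.2]), array([640.7,  58.3]), array([741.9,  45.9]), array([741.9,  32.6]), array([741.9,  19.4])] near [array([484.8, 115. ]), array([484.8, 109.9]), array([484.9,  15.2]), array([484.9,  10.2])] z 10.900835036719123
(326, 128) [644.4  67.3  86. ]
(326, 118) [652.4  67.6 103.2]
(326, 100) [668.9  67.6  97. ]
(326, 80) [688.7  67.5  81.9]
(324, 50) [717.2  69.4  72.8]
(324, 25) [730.8  69.6 101.4]
(324, 8) [740.4  69.8 113.2]
(300, 20) [757.4  94.7  24.8]
(370, 20) [757.9  20.3  23.6]
```

```bash
python3 -m pendant '[0,0,0,4.05,0.1,0,1, 0,0,0,4.05,0.1,0,1, 0,0,0,4.05,0.1,0,1, 0,0,0,4.05,0,0,1, 0,0,0,0,0,3.5,1, 0,0,0,0,0,3.5,1, 0,0,0,0,0,3.5,1, 0,0,0,0,0,3.5,1]'
python3 -m pendant '[0,0,0,0,0,3.5,1, 0,0,0,1.8,0,0,1, 0,0,0,1,0,0.5,1, 0,0,0,1,0,0.9,1, 0,0,0,0.8,0,1.1,1, 0,0,0,0.5,0,1,1, 0,0,0,0.3,0,1,1, 0,0,0,0.2,0,0.9,1]'
python3 -m pendant '[0,0,0,0,0,0,1, 0,0,0,0,0,-3,1, 0,0,0,0,0,-4,1, 0,0,0,0,0,-4,1, 0,0,0,-4,0,-4,-1, 0,0,0,-4,0,-4,-1, 0,0,0,-4,0,-4,-1, 0,0,0,-4,0,0,-1]'
python3 - <<'E'
from h import *
snap('wrist','w2'); go(541,378,330,17); print(get_obs()['t'])
E
```

```text
t: 2.82
tcp_pos: [722.0, 66.0, 158.4]
tcp_rot: [[1.0, -0.003, -0.0], [-0.003, -1.0, -0.0], [-0.0, 0.0, -1.0]]
ft_force: [0.5, 0.2, -0.1]
grip_width: 0.003
gripper_force: 0.0
t: 3.48
tcp_pos: [778.4, 66.6, 70.3]
tcp_rot: [[1.0, -0.002, -0.0], [-0.002, -1.0, -0.0], [-0.0, 0.0, -1.0]]
ft_force: [-3.3, -3.2, 5.8]
grip_width: 0.003
gripper_force: 2.7
t: 4.15
tcp_pos: [652.1, 68.3, 275.7]
tcp_rot: [[1.0, -0.001, 0.009], [-0.001, -1.0, 0.001], [0.009, -0.001, -1.0]]
ft_force: [1.1, 0.3, 1.1]
grip_width: 0.268
gripper_force: 0.0
shift cm [-10.29 -30.97  -5.84] yaw -0.0 az -17.044833438430913 tilt [ 1.4e-03  4.0e-04 -1.0e+00]
4.2
```

View pics/w2.png

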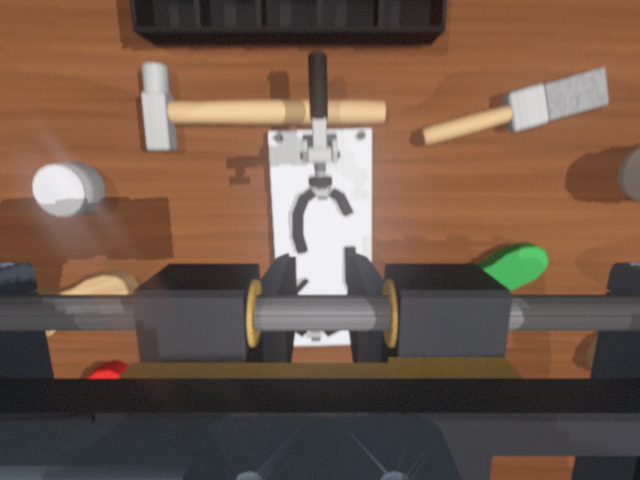

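Clamp is open (bar upright at (320,185), handle lying back over the hammer, not touching). Now to the left sole.

```bash
python3 -m pendant '[0,0,0,-1.42,-3.58,0,-1, 0,0,0,-1.42,-3.58,0,-1, 0,0,0,-1.42,-3.58,0,-1, 0,0,0,-1.42,-3.58,0,-1, 0,0,0,-1.42,-3.58,0,-1, 0,0,0,-1.42,-3.58,0,-1, 0,0,-6.7,0,0,0,-1, 0,0,-6.7,0,0,0,-1]'
python3 -m pendant '[0,0,-6.7,0,0,0,-1, 0,0,-6.7,0,0,0,-1, 0,0,-6.7,0,0,0,-1, 0,0,-6.7,0,0,0,-1, 0,0,-6.7,0,0,0,-1, 0,0,-6.7,0,0,0,-1, 0,0,-6.7,0,0,0,-1, 0,0,-6.7,0,0,0,-1]'
python3 -m pendant '[0,0,-6.7,0,0,0,-1, 0,0,-6.7,0,0,0,-1, 0,0,-6.7,0,0,0,-1, 0,0,-6.7,0,0,0,-1, 0,0,-6.7,0,0,0,-1, 0,0,-6.7,0,0,0,-1, 0,0,0,0,0,0,-1, 0,0,0,0,0,0,-1]'
python3 - <<'E'
from h import *
p,d=snap('wrist','w3')
W=cloud('w3'); m=(W[...,2]>15)&(W[...,2]<32)&(np.hypot(W[...,0]-541,W[...,1]-378)<120)
n,l,st,_=cv2.connectedComponentsWithStats(m.astype(np.uint8)); i=1+st[1:,4].argmax(); print(st[i],np.median(W[l==i][:,2]))
v,u=np.where(l==i); P=np.array([world('w3',x+dx,y+dy,24)[:2] for x,y in zip(u,v) for dx in(-.25,.25) for dy in(-.25,.25)])
iou,c,a=fitsole(P,0); R=np.array([[np.cos(a),-np.sin(a)],[np.sin(a),np.cos(a)]]); w=c+R@[2,4]
print(iou,c,np.degrees(a),'waist',w); go(w[0],w[1],100,np.degrees(a)); print(get_obs()['t'],get_obs()['tcp_pos'])
q=p.copy(); q[l==i]=q[l==i]//2+[0,0,127]; cv2.imwrite('pics/w3m.png',q[:,:,::-1])
E
```

```text
t: 4.87
tcp_pos: [564.0, 285.0, 269.5]
tcp_rot: [[0.971, 0.238, 0.001], [0.238, -0.971, 0.001], [0.001, -0.0, -1.0]]
ft_force: [0.7, -0.4, 0.0]
grip_width: 0.896
gripper_force: 0.0
t: 5.53
tcp_pos: [564.9, 283.0, 269.4]
tcp_rot: [[0.386, 0.922, 0.0], [0.922, -0.386, 0.0], [0.001, 0.0, -1.0]]
ft_force: [0.8, 1.0, -0.1]
grip_width: 1.004
gripper_force: 0.0
t: 6.2
tcp_pos: [565.0, 283.0, 269.4]
tcp_rot: [[-0.291, 0.957, 0.0], [0.957, 0.291, 0.0], [0.0, 0.0, -1.0]]
ft_force: [-0.4, -0.2, 0.5]
grip_width: 0.998
gripper_force: 0.0
[ 295   34   62  160 6601] 22.69053788071451
0.9591208175836483 [538.96499261 376.64274287] 108.00179423262492 waist [534.5427117  377.30864944]
shift cm [ 9.91 -0.18 16.94] yaw 106.9 az -1.1023238656763397 tilt [ 3.e-04  3.e-04 -1.e+00]
6.25 [565.01609552 283.00185967 269.41018744]
```

View pics/w3m.png

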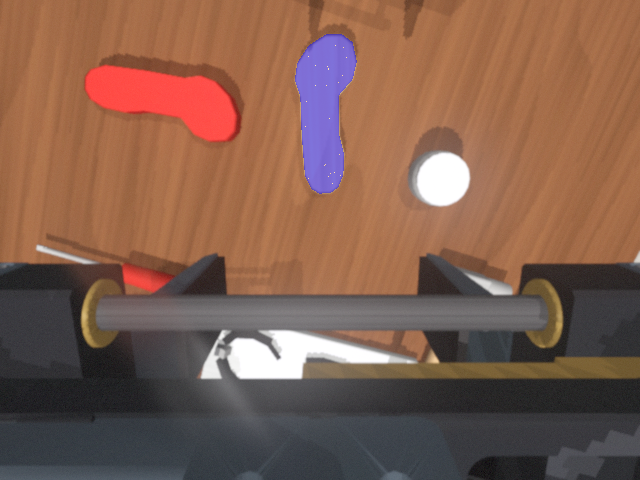

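Blue mask covers the pale left sole, waist at about (320,120). The red decoy and tack tin are clear of the grasp.

```bash
python3 -m pendant '[0,0,-1.1,3.3,0,0,-1, 0,0,0,3.3,-0.2,0,-1, 0,0,0,3.3,0,0,-1, 0,0,0,0,0,3.5,-1, 0,0,0,0,0,3.5,-1, 0,0,0,0,0,3.5,-1, 0,0,0,0,0,3.5,-1, 0,0,0,0,0,3.5,-1]' 30
python3 -m pendant '[0,0,0,0,0,3,-1, 0,0,0,0,0,2.5,-1, 0,0,0,0,0,1.7,-1, 0,0,0,0,0,1.6,-1, 0,0,0,0,0,0,-1, 0,0,0,0,0,0,1, 0,0,0,0,0,0,1, 0,0,0,0,0,0,1]' 30
python3 -m pendant '[0,0,0,0,0,0,1, 0,0,0,0,0,0,1, 0,0,0,0,0,0,1, 0,0,0,0,0,0,1, 0,0,0,0,0,-2,1, 0,0,0,0,0,-3,1, 0,0,0,0,0,-3,1, 0,0,0,0,0,-3,1]' 30
python3 - <<'E'
from h import *
o=get_obs();print(o['tcp_pos'],o['grip_width'],o['t']); go(584,61.5,120,181.5)
E
```

```text
t: 6.92
tcp_pos: [532.7, 376.7, 92.9]
tcp_rot: [[-0.31, 0.951, 0.001], [0.951, 0.31, 0.0], [0.0, 0.001, -1.0]]
ft_force: [0.7, 0.3, -0.8]
grip_width: 1.002
gripper_force: 0.0
t: 7.58
tcp_pos: [533.5, 377.1, 7.7]
tcp_rot: [[-0.312, 0.95, 0.002], [0.95, 0.312, 0.001], [0.001, 0.002, -1.0]]
ft_force: [-0.3, 0.5, 0.7]
grip_width: 0.81
gripper_force: 0.0
t: 8.25
tcp_pos: [532.6, 376.4, 117.5]
tcp_rot: [[-0.313, 0.95, -0.0], [0.95, 0.313, -0.0], [-0.0, -0.001, -1.0]]
ft_force: [0.6, 0.2, 0.2]
grip_width: 0.226
gripper_force: 0.0
[532.55324526 376.43753094 117.46122364] 0.22633161657420775 8.25
shift cm [-31.52  -4.97  -0.25] yaw 108.2 az -73.26220828164412 tilt [-5.e-04 -3.e-04 -1.e+00]
```

Fingers had not finished closing before the lift, so the sole stayed on the bench. Reopen, descend and close for longer.

```bash
python3 -m pendant '[0,0,0,0,0,0,-1, 0,0,0,0,0,0,-1, 0,0,0,0,0,0,-1, 0,0,0,0,0,0,-1, 0,0,0,0,0,0,-1, 0,0,0,0,0,0,-1, 0,0,0,0,0,0,-1, 0,0,0,0,0,0,-1]' 30
python3 -m pendant '[0,0,0,0,0,3,-1, 0,0,0,0,0,3,-1, 0,0,0,0,0,2,-1, 0,0,0,0,0,1.6,-1, 0,0,0,0,0,1.6,-1, 0,0,0,0,0,0,0.2, 0,0,0,0,0,0,1, 0,0,0,0,0,0,1]' 30
python3 -m pendant '[0,0,0,0,0,0,1, 0,0,0,0,0,0,1, 0,0,0,0,0,0,1, 0,0,0,0,0,0,1, 0,0,0,0,0,0,1, 0,0,0,0,0,0,1, 0,0,0,0,0,0,1, 0,0,0,0,0,0,1]' 30
```

```text
t: 8.92
tcp_pos: [532.6, 376.5, 115.9]
tcp_rot: [[-0.313, 0.95, -0.001], [0.95, 0.313, -0.0], [-0.0, -0.001, -1.0]]
ft_force: [1.3, 0.2, -0.4]
grip_width: 0.78
gripper_force: 0.0
t: 9.58
tcp_pos: [533.1, 376.8, 5.1]
tcp_rot: [[-0.313, 0.95, 0.0], [0.95, 0.313, 0.0], [0.0, 0.0, -1.0]]
ft_force: [-0.3, 0.4, 0.5]
grip_width: 0.815
gripper_force: 0.0
t: 10.25
tcp_pos: [532.7, 376.6, 4.6]
tcp_rot: [[-0.313, 0.95, -0.0], [0.95, 0.313, -0.0], [-0.0, -0.0, -1.0]]
ft_force: [-2.7, -1.1, 5.4]
grip_width: 0.439
gripper_force: 30.0
```

```bash
python3 -m pendant '[0,0,0,0,0,-2,1, 0,0,0,0,0,-3,1, 0,0,0,0,0,-3,1, 0,0,0,0,0,-3,1, 0,0,0,0,0,-3,1, 0,0,-6.7,0,0,0,1, 0,0,-6.7,0,0,0,1, 0,0,-6.7,0,0,0,1]' 30
python3 - <<'E'
from m import *
plate('w2',range(150,260,3))
snap('wrist','w4'); W=cloud('w4'); o=get_obs(); print(o['tcp_pos'],o['grip_width'])
# sole in hand: points between tip plane z-5..+25 near tcp, in tool frame
Q=(W-o['tcp_pos'])@o['tcp_rot']; m=(Q[...,2]>-40)&(Q[...,2]<15)&(abs(Q[...,1])<50)&(Q[...,0]>25)&(Q[...,0]<120)
print(m.sum(), Q[m].max(0).round(1),Q[m].min(0).round(1), np.median(Q[m],0).round(1))
for x in range(30,100,8):
    k=m&(abs(Q[...,0]-x)<3); 
    if k.sum()>5: print(x,k.sum(),np.percentile(Q[k][:,1],[1,99]).round(1),np.median(Q[k][:,2]).round(1))
E
```

```text
t: 10.92
tcp_pos: [532.9, 376.6, 144.8]
tcp_rot: [[-0.625, 0.781, 0.001], [0.781, 0.625, 0.0], [-0.0, 0.001, -1.0]]
ft_force: [0.1, 0.1, -1.4]
grip_width: 0.44
gripper_force: 30.0
edge y at x=587: 120.5 slope deg 0.7 sd 1.13 10
edge y at x=587: 13.4 slope deg 0.1 sd 0.93 13
far edge x [array([727.1, 108.3]), array([724. ,  95.2]), array([729.2,  82. ]), array([668.4,  68.9]), array([696.1,  55.6]), array([718.7,  42.6]), array([728.2,  29.6]), array([725. ,  16.4])] near [array([591.2, 109. ]), array([589.9, 104.3]), array([587.5,  15.9]), array([580.1,  10.9])] z 10.061903865432875
[532.6972768  376.5212267  144.43117978] 0.43871255618933785
16781 [ 77.8  39.1 -14.4] [ 25.  -25.  -20.8] [ 49.8   9.  -18.2]
30 1814 [-22.2  29.9] -18.3
38 2144 [-23.7  34.5] -18.3
46 2226 [-22.2  36.6] -18.2
54 2212 [-20.   37.7] -18.2
62 2049 [-14.3  36.2] -18.2
70 1619 [-8.2 34.3] -18.1
78 375 [ 4.9 26.7] -16.9
```

View pics/w4.png

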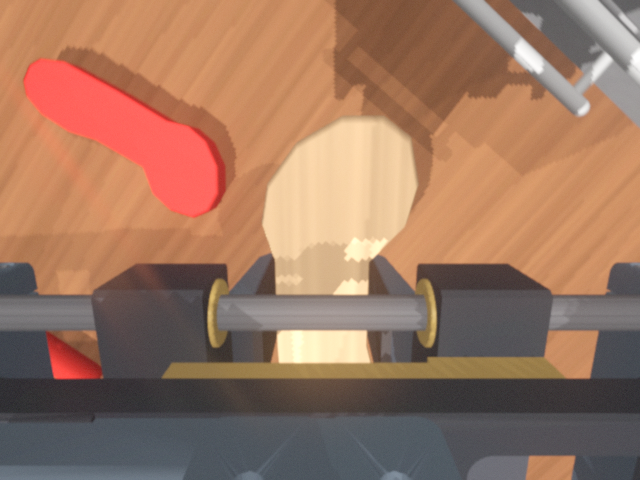

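Sole is held with toe ahead at (375,120), ball bulge as expected, and tool-frame extents match nominal (toe 78, y −24..38, top 18.2 above tips). Turn and carry it above the nest.

```bash
python3 -m pendant '[0,0,-6.65,0,0,0,1, 0,0,-6.65,0,0,0,1, 0,0,-6.65,0,0,0,1, 0,0,-6.65,0,0,0,1, 0,0,-6.65,0,0,0,1, 0,0,-6.65,0,0,0,1, 0,0,-6.65,0,0,0,1, 0,0,-6.65,0,0,0,1]' 30
python3 -m pendant '[0,0,0,-0.64,-3.93,0,1, 0,0,0,-0.64,-3.93,0,1, 0,0,0,-0.64,-3.93,0,1, 0,0,0,-0.64,-3.93,0,1, 0,0,0,-0.64,-3.93,0,1, 0,0,0,-0.64,-3.93,0,1, 0,0,0,-0.64,-3.93,0,1, 0,0,0,-0.64,-3.93,0,1]' 30
python3 -m pendant '[0,0,0,0,0,1,1, 0,0,0,0,0,1,1, 0,0,0,0,0,1,1, 0,0,0,0,0,1,1, 0,0,0,0,0,0,1, 0,0,0,0,0,0,1, 0,0,0,0,0,0,1, 0,0,0,0,0,0,1]' 30
python3 - <<'E'
from h import *
snap('wrist','w5'); go(584.1,62,60,181.5); o=get_obs(); print(o['tcp_pos'],o['t'],o['ft_force'])
E
```

```text
t: 11.63
tcp_pos: [532.6, 376.5, 143.9]
tcp_rot: [[-1.0, -0.03, -0.0], [-0.03, 1.0, -0.0], [0.0, -0.0, -1.0]]
ft_force: [0.4, 0.3, -2.4]
grip_width: 0.437
gripper_force: 30.0
t: 12.3
tcp_pos: [592.3, 61.8, 144.2]
tcp_rot: [[-1.0, -0.024, -0.0], [-0.024, 1.0, -0.0], [0.0, 0.0, -1.0]]
ft_force: [1.4, 0.1, -1.5]
grip_width: 0.437
gripper_force: 30.0
t: 12.97
tcp_pos: [592.7, 64.3, 104.8]
tcp_rot: [[-1.0, -0.028, 0.001], [-0.028, 1.0, 0.0], [-0.001, 0.0, -1.0]]
ft_force: [-1.2, -0.3, -1.7]
grip_width: 0.436
gripper_force: 30.0
shift cm [ 0.88 -0.19  4.48] yaw -178.4 az 0.07082847473350284 tilt [ 9.e-04  1.e-04 -1.e+00]
[592.79223625  64.13971894 104.8396322 ] 13.0167 [-0.20121842  0.45716857 -1.5886384 ]
```

View pics/w5.png

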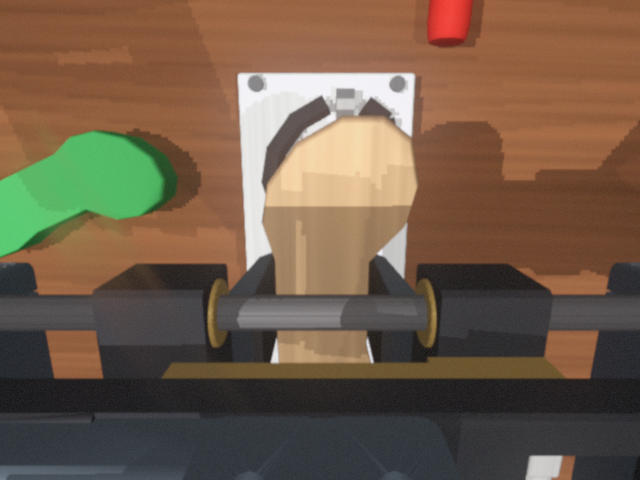

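Plate's toe end is at row ~73, side edges at columns ~238 and ~414; the sole is poised above, matching the nest's way round. Measure those edges in the tool frame.

```bash
cat > e.py <<'E'
from h import *
import sys
def edges(f):
    a=np.load('pics/'+f+'.npz'); p=a['p'].astype(int); S=p.max(-1)-p.min(-1); W=cloud(f); m=((S<45)&(p.min(-1)>90)).astype(np.uint8)
    L=[];Rr=[];N=[]
    for v in range(85,245,3):
        u=np.where(m[v,225:440])[0]+225
        if len(u): L.append(world(f,u[0]-.5,v,12)[:2]); Rr.append(world(f,u[-1]+.5,v,12)[:2])
    for u in range(250,405,5): N.append(world(f,u,np.where(m[50:,u])[0][0]+50-.5,12)[:2])
    for E,x,y in((L,0,1),(Rr,0,1),(N,1,0)):
        E=np.array(E); md=np.median(E[:,y]); E=E[abs(E[:,y]-md)<5]; k=np.polyfit(E[:,x],E[:,y],1); g=abs(E[:,y]-np.polyval(k,E[:,x]))<1; k=np.polyfit(E[g,x],E[g,y],1)
        print('deg',np.degrees(np.arctan(k[0])).round(2),'at 586 / 67:',np.polyval(k,586 if y else 67).round(1),g.sum())
E
python3 - <<'E'
from e import *
edges('w5')
E
```

```text
deg 1.57 at 586 / 67: 8.8 54
deg -47.38 at 586 / 67: -20.5 4
deg -1.56 at 586 / 67: 479.6 31
```

```bash
python3 -m pendant '[0,0,0,0.4,-0.1,0,1, 0,0,0,0.44,-0.08,1,1, 0,0,0,0,0,1,1, 0,0,0,0,0,1,1, 0,0,0,0,0,1,1, 0,0,0,0,0,1,1, 0,0,0,0,0,0,1, 0,0,0,0,0,0,1]' 30
python3 - <<'E'
from h import *
go(584.4,62.3,22,181.5)
E
```

```text
t: 13.68
tcp_pos: [583.7, 61.7, 53.4]
tcp_rot: [[-1.0, -0.027, -0.002], [-0.027, 1.0, -0.0], [0.002, -0.0, -1.0]]
ft_force: [0.3, 0.1, -1.4]
grip_width: 0.435
gripper_force: 30.0
shift cm [-0.08  0.06  3.14] yaw -178.5 az 0.044702998178422604 tilt [-1.5e-03 -1.0e-04 -1.0e+00]
```

```bash
python3 -m pendant '[0,0,0,-0.07,0.06,0.6,1, 0,0,0,0,0,0.6,1, 0,0,0,0,0,0.6,1, 0,0,0,0,0,0.4,1, 0,0,0,0,0,0.3,1, 0,0,0,0,0,0.3,1, 0,0,0,0,0,0.2,1, 0,0,0,0,0,0,1]' 30
python3 - <<'E'
from h import *
go(584.4,62.3,18,181.5)
E
```

```text
t: 14.35
tcp_pos: [584.7, 62.3, 24.0]
tcp_rot: [[-1.0, -0.027, -0.0], [-0.027, 1.0, -0.0], [0.0, 0.0, -1.0]]
ft_force: [-0.7, 0.2, -1.7]
grip_width: 0.436
gripper_force: 30.0
shift cm [0.02 0.   0.6 ] yaw -178.5 az 0.04258664699818837 tilt [-4.e-04 -0.e+00 -1.e+00]
```

```bash
python3 -m pendant '[0,0,0,0,0,0.1,1, 0,0,0,0,0,0.1,1, 0,0,0,0,0,0.1,1, 0,0,0,0,0,0,1, 0,0,0,0,0,0,1, 0,0,0,0,0,0,1, 0,0,0,0,0,0,1, 0,0,0,0,0,0,1]' 30
```

```text
t: 15.02
tcp_pos: [585.0, 62.3, 21.8]
tcp_rot: [[-1.0, -0.027, 0.0], [-0.027, 1.0, 0.0], [-0.0, -0.0, -1.0]]
ft_force: [-2.8, 0.4, 5.6]
grip_width: 0.439
gripper_force: 33.7
```

```bash
python3 -m pendant '[0,0,0,0,0,0,-0.3, 0,0,0,0,0,0,-0.3, 0,0,0,0,0,0,-0.3, 0,0,0,0,0,0,-0.3, 0,0,0,0,0,-2,-0.3, 0,0,0,0,0,-2,-0.3, 0,0,0,0,0,-2,1, 0,0,0,0,0,-2,1]' 30
python3 -m pendant '[0,0,0,0,0,0,1, 0,0,0,0,0,0,1, 0,0,0,0,0,0,1, 0,0,0,0,0,0,1, 0,0,0,0,0,0,1, 0,0,0,0,0,1.5,1, 0,0,0,0,0,1.5,1, 0,0,0,0,0,1.5,1]' 30
python3 - <<'E'
from h import *
snap('wrist','w6');W=cloud('w6')
m=(abs(W[...,0]-530)<15)&(abs(W[...,1]-72)<15); print(np.percentile(W[m][:,2],[10,50,90])); go(584.4,62.3,36)
E
```

```text
t: 15.68
tcp_pos: [584.5, 62.2, 102.0]
tcp_rot: [[-1.0, -0.027, -0.001], [-0.027, 1.0, -0.0], [0.001, -0.0, -1.0]]
ft_force: [0.0, 0.1, 0.6]
grip_width: 0.538
gripper_force: 0.0
t: 16.35
tcp_pos: [584.6, 62.3, 55.2]
tcp_rot: [[-1.0, -0.027, -0.0], [-0.027, 1.0, -0.0], [0.0, -0.0, -1.0]]
ft_force: [-0.0, 0.1, 0.6]
grip_width: 0.007
gripper_force: 0.0
[ 34.63236013 222.38150866 222.38150866]
shift cm [-0.16  0.01  1.65] yaw -178.5 az None tilt [-3.9e-03 -3.0e-04 -1.0e+00]
```

```bash
python3 -m pendant '[0,0,0,-0.1,0,0.8,1, 0,0,0,0,0,0.3,1, 0,0,0,0,0,0.2,1, 0,0,0,0,0,0.2,1, 0,0,0,0,0,0.1,1, 0,0,0,0,0,0,1, 0,0,0,0,0,0,1, 0,0,0,0,0,0,1]' 30
```

```text
t: 17.07
tcp_pos: [586.0, 62.4, 40.6]
tcp_rot: [[-1.0, -0.027, 0.0], [-0.027, 1.0, 0.0], [-0.0, 0.0, -1.0]]
ft_force: [-0.1, -0.2, -0.2]
grip_width: 0.005
gripper_force: 0.0
```

```bash
python3 -m pendant '[0,0,0,0,0,0.1,1, 0,0,0,0,0,0.1,1, 0,0,0,0,0,0.1,1, 0,0,0,0,0,0.1,1, 0,0,0,0,0,0.1,1, 0,0,0,0,0,0,1, 0,0,0,0,0,0,1, 0,0,0,0,0,0,1]' 30
```

```text
t: 17.73
tcp_pos: [586.2, 62.8, 36.2]
tcp_rot: [[-1.0, -0.027, 0.0], [-0.027, 1.0, 0.001], [-0.0, 0.001, -1.0]]
ft_force: [-6.5, 6.1, 17.4]
grip_width: 0.005
gripper_force: 9.1
```

```bash
python3 -m pendant '[0,0,0,0,0,-2,1, 0,0,0,0,0,-4,1, 0,0,0,0,0,-4,1, 0,0,0,0,0,-4,1, 0,0,0,0,0,-4,1, 0,0,0,0,0,-4,1, 0,0,0,-4,0.2,0,1, 0,0,0,-4,0.2,0,1]' 30
python3 -m pendant '[0,0,0,-4,0.1,0,1, 0,0,0,-4,0.1,0,1, 0,0,0,0,0,0,1, 0,0,0,0,0,0,1, 0,0,0,0,0,0,1, 0,0,0,0,0,0,1, 0,0,0,0,0,0,1, 0,0,0,0,0,0,1]' 30
python3 - <<'E'
from h import *
snap('wrist','w7');W=cloud('w7')
O=np.array([586.3,66.3]);a=np.radians(181.5);R=np.array([[np.cos(a),-np.sin(a)],[np.sin(a),np.cos(a)]])
F=(W[...,:2]-O)@R
for x,y in [(65,-8),(50,-20),(50,15),(30,4),(0,4),(-20,4),(-45,0),(-60,0),(-60,12),(-60,-12),(90,30),(90,-40),(-95,35)]:
    m=np.hypot(F[...,0]-x,F[...,1]-y)<5; print((x,y),m.sum(),np.median(W[m][:,2]).round(1) if m.sum() else None)
go(747,69.7,115,181.5)
E
```

```text
t: 18.4
tcp_pos: [667.3, 68.6, 260.2]
tcp_rot: [[-1.0, -0.027, 0.007], [-0.027, 1.0, 0.0], [-0.007, 0.0, -1.0]]
ft_force: [-0.6, 0.2, 0.5]
grip_width: 0.002
gripper_force: 0.0
t: 19.07
tcp_pos: [744.9, 72.6, 255.8]
tcp_rot: [[-1.0, -0.027, 0.0], [-0.027, 1.0, 0.0], [-0.0, 0.0, -1.0]]
ft_force: [0.4, 0.1, 0.3]
grip_width: 0.005
gripper_force: 0.0
(65, -8) 0 None
(50, -20) 0 None
(50, 15) 0 None
(30, 4) 99 35.0
(0, 4) 95 34.8
(-20, 4) 94 35.1
(-45, 0) 85 34.8
(-60, 0) 85 35.0
(-60, 12) 86 34.8
(-60, -12) 83 35.2
(90, 30) 0 None
(90, -40) 0 None
(-95, 35) 67 11.0
shift cm [-0.18 -0.3  14.08] yaw -178.5 az 0.049262814170219826 tilt [ 4.e-04  0.e+00 -1.e+00]
```

View pics/w7.png

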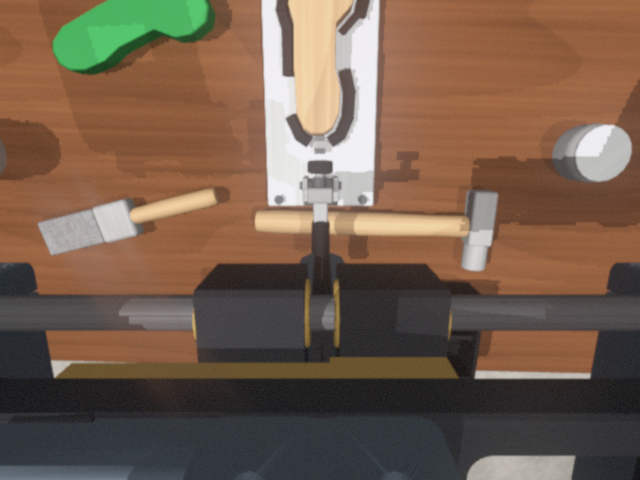

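Sole is home: level at 35 with the plate reading 11, i.e. 24 mm above the floor at the heel, waist and forward of it. The clamp is still open with its bar upright at (320,165). Now go behind the bar and swing it over.

```bash
python3 -m pendant '[0,0,0,-1.5,-0.15,0,1, 0,0,0,0,0,3.5,1, 0,0,0,0,0,3.5,1, 0,0,0,0,0,3.5,1, 0,0,0,0,0,2,1, 0,0,0,0,0,1.2,1, 0,0,0,0,0,0,1, 0,0,0,0,0,0,1]' 30
python3 - <<'E'
from h import *
go(735,70.2,120,181.5)
E
```

```text
t: 19.78
tcp_pos: [760.9, 71.6, 119.1]
tcp_rot: [[-1.0, -0.027, 0.0], [-0.027, 1.0, 0.0], [-0.0, 0.0, -1.0]]
ft_force: [0.4, -1.0, 1.2]
grip_width: 0.0
gripper_force: 0.0
shift cm [ 2.6  -0.07 -0.09] yaw -178.5 az 0.04592839249471581 tilt [ 5.e-04  0.e+00 -1.e+00]
```

```bash
python3 -m pendant '[0,0,0,1.3,0,0,1, 0,0,0,1.2,0,0,1, 0,0,0,1,0,0,1, 0,0,0,0.9,0,0,1, 0,0,0,1,0,0.2,1, 0,0,0,0.9,0,0.3,1, 0,0,0,0.9,0,0.5,1, 0,0,0,0.9,0,0.6,1]' 30
python3 -m pendant '[0,0,0,0.7,0,0.8,1, 0,0,0,0.6,0,0.9,1, 0,0,0,0.4,0,0.7,1, 0,0,0,0.4,0,0.6,1, 0,0,0,0.3,0,0.4,1, 0,0,0,0.3,0,0.2,1, 0,0,0,0,0,0,1, 0,0,0,0,0,0,1]' 30
python3 - <<'E'
from h import *
go(651,68,66,181.5); print(get_obs()['torque'])
E
```

```text
t: 20.45
tcp_pos: [682.8, 69.6, 106.0]
tcp_rot: [[-1.0, -0.027, 0.009], [-0.027, 1.0, 0.001], [-0.009, 0.0, -1.0]]
ft_force: [9.6, -0.1, 1.8]
grip_width: 0.008
gripper_force: 3.4
t: 21.12
tcp_pos: [654.0, 68.8, 68.1]
tcp_rot: [[-1.0, -0.027, 0.003], [-0.027, 1.0, 0.0], [-0.003, 0.0, -1.0]]
ft_force: [2.9, 1.2, 6.3]
grip_width: 0.004
gripper_force: 3.5
shift cm [ 0.3  -0.07  0.21] yaw -178.5 az 0.04702543045470975 tilt [ 2.9e-03  2.0e-04 -1.0e+00]
[ 0.16939994 -0.67312198  0.00584275]
```

```bash
python3 -m pendant '[0,0,0,0.1,0,0.1,1, 0,0,0,0.1,0,0.1,1, 0,0,0,0,0,0.1,1, 0,0,0,0,0,0,1, 0,0,0,0,0,0,1, 0,0,0,0,0,0,1, 0,0,0,0,0,0,1, 0,0,0,0,0,0,1]' 30
```

```text
t: 21.78
tcp_pos: [652.8, 68.7, 66.0]
tcp_rot: [[-1.0, -0.027, 0.004], [-0.027, 1.0, 0.0], [-0.004, 0.0, -1.0]]
ft_force: [1.7, -0.3, 18.7]
grip_width: 0.004
gripper_force: 9.3
```

```bash
python3 -m pendant '[0,0,0,0,0,-1,1, 0,0,0,0,0,-3,1, 0,0,0,0,0,-4,1, 0,0,0,0,0,-4,1, 0,0,0,0,0,-4,1, 0,0,0,0,0,-4,1, 0,0,0,0,0,-4,1, 0,0,0,-4,0,0,1]' 30
python3 -m pendant '[0,0,0,-4,0,0,1, 0,0,0,-4,0,0,1, 0,0,0,0,0,0,1, 0,0,0,0,0,0,1, 0,0,0,0,0,0,1, 0,0,0,0,0,0,1, 0,0,0,0,0,0,1, 0,0,0,0,0,0,1]' 30
python3 - <<'E'
from h import *
snap('wrist','w8');W=cloud('w8')
O=np.array([586.3,66.3]);a=np.radians(181.5);R=np.array([[np.cos(a),-np.sin(a)],[np.sin(a),np.cos(a)]])
F=(W[...,:2]-O)@R
for x,y in [(50,0),(30,4),(0,4),(-20,4),(-40,0),(-57,0),(-65,0),(-75,0),(-90,0),(-100,0),(-60,17),(-60,-17),(-95,35)]:
    m=np.hypot(F[...,0]-x,F[...,1]-y)<3; print((x,y),m.sum(),np.median(W[m][:,2]).round(1) if m.sum() else None)
E
```

```text
t: 22.45
tcp_pos: [690.0, 70.0, 315.3]
tcp_rot: [[-1.0, -0.027, 0.011], [-0.027, 1.0, 0.001], [-0.011, 0.001, -1.0]]
ft_force: [1.8, 0.5, 2.9]
grip_width: 0.004
gripper_force: 0.0
t: 23.12
tcp_pos: [769.9, 71.9, 303.9]
tcp_rot: [[-1.0, -0.027, 0.0], [-0.027, 1.0, 0.0], [-0.0, 0.0, -1.0]]
ft_force: [0.3, 0.5, 0.5]
grip_width: 0.003
gripper_force: 0.0
(50, 0) 0 None
(30, 4) 20 34.3
(0, 4) 29 34.4
(-20, 4) 28 34.6
(-40, 0) 25 34.8
(-57, 0) 29 64.6
(-65, 0) 29 64.6
(-75, 0) 27 64.8
(-90, 0) 26 64.7
(-100, 0) 25 64.3
(-60, 17) 26 34.8
(-60, -17) 25 33.9
(-95, 35) 21 10.7
```

View pics/w8.png

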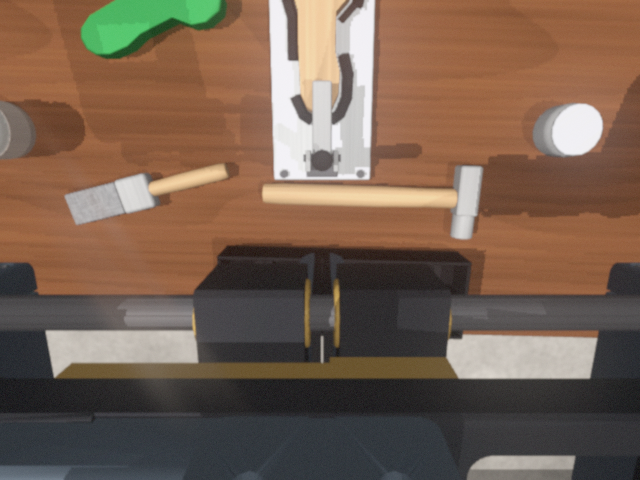

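The clamp bar is level at about 66 mm over the heel (321,100), the handle is upright (321,160), the sole is home and the bystanders are unmoved.

```bash
python3 -c "
from workcell import *
print(close_job())"
```

```text
the job is handed in; nothing more can be done
None
```

The left sole is pressed home in the nest with the toggle clamp closed on its heel. I saw no other bench item disturbed, and I handed the job in at about 23 s of the 72 s allowed.

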